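# Stack part cartons in running bond

## Task

Take the white carton out of the filling cradle - you can only take it by its ends there, so put it down and take it again by its long sides - and lay it end to end with the two white cartons on the stacking board, to complete the bottom row of three. Then lay the two white cartons that stand loose on the bench on top as the second row, lengthwise and in line, shifted by half a carton so that each bridges one joint of the bottom row and the two meet end to end over the middle carton. Keep the rows straight and closed up, and leave the other things on the bench where they are.

Things in the scene. Friction and masses are not known exactly. Their poses are not given: they have to be found in the camera images.
- stacking_board: fixed plywood board 232 (x) x 84 (y), top 18 above the bench; origin on the bench under its centre. The row lies along its x, mid-width. Steel end stop at the +x (far) end: face x = +102, 46 above the top. Low wooden lip at the -x end: face x = -107, 5 thick, 13 above the top. Empty place, 74 long, between middle carton and lip: centre x = -69
- filling_cradle: fixed aluminium cradle, base 46 (x) x 92 (y), floor 8 above the bench; two cheeks 46 long, 4 thick, 53 apart, to 55 above the bench, along the carton's long sides; ends (+x, -x) open, carton stands out 10 at each. Carton's long way is the cradle's x; grip it across its 66 mm ends, lift straight up 60. Origin on the bench under its centre
- carton_cradle: white paperboard carton, closed block 48 (own x) x 66 (own y, the long way) x 48 high, 0.06 to 0.17 kg; origin at the centre of its underside, z up. Starts standing on the floor of the filling cradle, 8 above the bench. To put it down: bare bench right of the board between the things listed; a heap of clear covers begins at y = -220 of the world, farther right
- carton_far: white paperboard carton, closed block 48 (own x) x 66 (own y, the long way) x 48 high, 0.06 to 0.17 kg; origin at the centre of its underside, z up. Loose; already lies on the board's top against the end stop, its long way (own y) along the board's x; its own +y points to the board's -x
- carton_mid: white paperboard carton, closed block 48 (own x) x 66 (own y, the long way) x 48 high, 0.06 to 0.17 kg; origin at the centre of its underside, z up. Loose; already lies on the board next to carton_far, 1 from it, in the middle of the board; its own +y points to the board's -x, toward the empty place
- carton_p: white paperboard carton, closed block 48 (own x) x 66 (own y, the long way) x 48 high, 0.06 to 0.17 kg; origin at the centre of its underside, z up. Starts loose on the bench right of the board, turned up to 0.5 rad from its long way along y
- carton_q: white paperboard carton, closed block 48 (own x) x 66 (own y, the long way) x 48 high, 0.06 to 0.17 kg; origin at the centre of its underside, z up. Starts loose on the bench right of the board, turned up to 0.5 rad from its long way along y; the same as carton_p, either may go to either place
- kraft_carton: brown kraft carton 56 (x) x 88 (y) x 34 high; origin centre of underside. Bystander among the cartons
- loose_block: off-white plastic block with a cut corner 50 (x) x 50 (y) x 32 high; origin centre of underside. Bystander
- bit_rack: red bit holder 22 (x) x 85 (y), 38 high over its five bits; origin centre of underside. Bystander
- felt_marker: felt marker 12 (x) x 140 (y) x 12 lying near the front edge of the bench; origin centre of underside. Bystander. (The instruction board on a thin pole that pictures show between robot and bench is set aside: nothing solid stands there)
Things that resemble listed ones, but are neither listed nor needed, are in the scene too. Leave any orange look-alike of the carton_mid alone.

How it is judged:
On the way, in this order (a step that is already met when the one before it is completed fails the run):
1. the carton from the filling cradle lies end to end with the other two in the bottom row and is let go (y of carton_mid in the frame of stacking_board between -0.012 and 0.012 m and x of carton_mid in the frame of stacking_board between -0.015 and 0.015 m and angle between the y axis of carton_mid and the x axis of stacking_board, either way round below 0.12 rad and angle between each of carton_mid, carton_far, carton_cradle's own z axis and vertical below 0.1 rad and x of carton_far in the frame of carton_mid between -0.009 and 0.009 m and y of carton_far in the frame of carton_mid between -0.075 and -0.06 m and z of carton_far in the frame of carton_mid between -0.005 and 0.005 m and angle between the y axis of each of carton_far, carton_cradle and the y axis of carton_mid, either way round below 0.12 rad and x of carton_cradle in the frame of carton_mid between -0.009 and 0.009 m and y of carton_cradle in the frame of carton_mid between 0.06 and 0.075 m and z of carton_cradle in the frame of carton_mid between -0.005 and 0.005 m and contact force between carton_cradle and the fingers below 0.2 N and linear speed of carton_cradle below 0.02 m/s), for 0.2 s.
2. one of the two loose cartons lies on top across a joint of the bottom row and is let go ((((x of carton_p in the frame of carton_mid between -0.009 and 0.009 m and y of carton_p in the frame of carton_mid between 0.023 and 0.043 m and z of carton_p in the frame of carton_mid between 0.043 and 0.053 m and angle between the y axis of carton_p and the y axis of carton_mid, either way round below 0.12 rad and angle between carton_p's own z axis and vertical below 0.1 rad) and contact force between carton_p and the fingers below 0.2 N and linear speed of carton_p below 0.02 m/s) or ((x of carton_p in the frame of carton_mid between -0.009 and 0.009 m and y of carton_p in the frame of carton_mid between -0.043 and -0.023 m and z of carton_p in the frame of carton_mid between 0.043 and 0.053 m and angle between the y axis of carton_p and the y axis of carton_mid, either way round below 0.12 rad and angle between carton_p's own z axis and vertical below 0.1 rad) and contact force between carton_p and the fingers below 0.2 N and linear speed of carton_p below 0.02 m/s) or ((x of carton_q in the frame of carton_mid between -0.009 and 0.009 m and y of carton_q in the frame of carton_mid between 0.023 and 0.043 m and z of carton_q in the frame of carton_mid between 0.043 and 0.053 m and angle between the y axis of carton_q and the y axis of carton_mid, either way round below 0.12 rad and angle between carton_q's own z axis and vertical below 0.1 rad) and contact force between carton_q and the fingers below 0.2 N and linear speed of carton_q below 0.02 m/s) or ((x of carton_q in the frame of carton_mid between -0.009 and 0.009 m and y of carton_q in the frame of carton_mid between -0.043 and -0.023 m and z of carton_q in the frame of carton_mid between 0.043 and 0.053 m and angle between the y axis of carton_q and the y axis of carton_mid, either way round below 0.12 rad and angle between carton_q's own z axis and vertical below 0.1 rad) and contact force between carton_q and the fingers below 0.2 N and linear speed of carton_q below 0.02 m/s))), for 0.2 s.
At the end, for the whole second after the job is handed in: Bottom row of three straight on the board (its middle within 12-15 mm of the board's centre, others in line within 9 mm and 0.12 rad, gaps under 9 mm); on top one loose carton over each joint, centred within 10 mm, same line limits, gap between them under 9 mm; all upright, let go, at rest (all of step 1 and (((x of carton_p in the frame of carton_mid between -0.009 and 0.009 m and y of carton_p in the frame of carton_mid between 0.023 and 0.043 m and z of carton_p in the frame of carton_mid between 0.043 and 0.053 m and angle between the y axis of carton_p and the y axis of carton_mid, either way round below 0.12 rad and angle between carton_p's own z axis and vertical below 0.1 rad) and (x of carton_q in the frame of carton_mid between -0.009 and 0.009 m and y of carton_q in the frame of carton_mid between -0.043 and -0.023 m and z of carton_q in the frame of carton_mid between 0.043 and 0.053 m and angle between the y axis of carton_q and the y axis of carton_mid, either way round below 0.12 rad and angle between carton_q's own z axis and vertical below 0.1 rad)) or ((x of carton_q in the frame of carton_mid between -0.009 and 0.009 m and y of carton_q in the frame of carton_mid between 0.023 and 0.043 m and z of carton_q in the frame of carton_mid between 0.043 and 0.053 m and angle between the y axis of carton_q and the y axis of carton_mid, either way round below 0.12 rad and angle between carton_q's own z axis and vertical below 0.1 rad) and (x of carton_p in the frame of carton_mid between -0.009 and 0.009 m and y of carton_p in the frame of carton_mid between -0.043 and -0.023 m and z of carton_p in the frame of carton_mid between 0.043 and 0.053 m and angle between the y axis of carton_p and the y axis of carton_mid, either way round below 0.12 rad and angle between carton_p's own z axis and vertical below 0.1 rad))) and horizontal distance between carton_p and carton_q below 0.075 m and contact force between each of carton_p, carton_q and the fingers below 0.2 N and linear speed of each of carton_p, carton_q below 0.02 m/s); the robot touches nothing.
It fails at once if the kraft carton is pushed more than 30 mm (distance of kraft_carton from where it was at the start of the episode above 0.03 m).
It fails at once if the plastic block is pushed more than 30 mm (distance of loose_block from where it was at the start of the episode above 0.03 m).
It fails at once if the bit holder is pushed more than 30 mm (distance of bit_rack from where it was at the start of the episode above 0.03 m).
It fails at once if the marker is pushed more than 30 mm (distance of felt_marker from where it was at the start of the episode above 0.03 m).
It also fails if it takes over 72 s, if anything falls off the work surface, if the arm or the gripper's body presses on something with over 40 N, if the wrist force passes 120 N, or if a joint passes its speed limit or range.

## Robot

A 6-joint arm with a two-finger parallel gripper is mounted at the origin on a cart in front of the work surface, level with it; the furniture and walls round the work are solid. World frame = base frame: x ahead of the robot, y to its left, z up, the work surface at z = 0. Lengths are in m, angles in rad, forces in N, time in s.
With the tool pointing down it reaches from about 0.275 to 0.75 m from the base axis. Payload 10.2 kg.
Tool frame: the origin (TCP) lies between the finger pads; the fingertips stand 14 mm ahead of it and the grasp point (between the pads) lies 5 mm behind it; z points along the fingers, y is the line along which they close (so a half turn about z gives the same grasp; the last joint's range is limited). The gripper opens to 85 mm and grips with 20 to 120 N. Pads are 22 mm wide; open, the fingers measure 114 mm over their backs; the gripper's body (76 mm by 85 mm) begins 54 mm behind the grasp point. The pads swing forward as they close: fully open they stand 13 mm farther back than shut.
Start: joints at [-1.548, 0.313, 1.498, -0, 1.331, -0.223], TCP at [0.128, -0.509, 0.245] pointing down, gripper open.
Joint ranges: [-2.94, 2.94], [-0.97, 2.17], [0.19, 2.56], [-1.23, 4.37], [0.02, 3.11], [-2.88, 2.88]. Speed limits (rad/s): [2.39, 2.39, 3.01, 3.14, 3.14, 3.14].

## Interface

Orientations are given as a rotation vector (axis times angle).
In Python, from plant import monitor, optics, r gives the robot as it stands.
- The arm moves only by the tool servo_tool, never from a script. Its argument "series" is a list of rows, each a list of 2 entries, a list of its own where there are three numbers: the shift along the world's x, y, z in m, then the turn, a rotation vector about the world's x, y, z in degrees. A call has exactly 10 rows; each row shifts and turns the commanded pose from where the row before left it; what a row does not reach is not made up. A row lasts 1/8 s, in which the tool goes at most 62.5 mm and 10.7 degrees, less where a joint would pass 70% of its speed; a pose out of reach is approached as far as the arm can. A call is refused whole if a number of a shift passes 0.0625 or a number of a turn 10.7, either way. A call with a gripper value outside its range is refused whole. "claw" is the closure, from -1 (fully open) to 1 (shut), set as the call begins (left out, the last holds). The fingers move at their own pace and stop on an object; "force" is the grip in N (left out, the last holds). Time passes only in rows, so rows that do not move let the fingers close, or fill a call up. It gives the time, the measured TCP pose, the force, the opening and the grip force at its end, in the units of the state.
- monitor.sense(): the state, without advancing time (a new reading comes with each control period).
- optics.snapshot(name): name is "scene" or "top" or "wrist"; returns a dict with "color" (400x640x3 uint8, red, green, blue), "fovy" (degrees; the focal length in pixels is half the picture's height over the tangent of half this angle, whatever the lens; pixels are square), "cx", "cy" (the principal point, pixels), "extrinsics" (4x4, takes a point from camera to world coordinates). Camera axes: x right, y up, looking along -z (the intrinsics and any distortion apply to the point x, -y, -z); pixel columns grow to the right and rows downward; lengths in m; the calibration is good to about 2 mm. A picture is of the moment at which its call begins. There is no depth.
- r.hand_in(): hands the job in; it is judged then, once.
The state is a dict: "time_s": time; "joints": joint angles; "dq": joint speeds; "tau": joint torques, N m; "tool_pos": TCP position; "eef_rot": TCP orientation; "ft_force": force on the tool from outside, world axes, zero at the start; "torque": the same for the moment, N m; "finger_gap": opening from 0.0 (shut) to 1.0 (fully open); "finger_force": force on a finger pad.
Only numpy, scipy, OpenCV 4.12 (cv2) and the standard library are available. Lean on these libraries where they do the work, as an engineer would, in place of code of your own. Each camera call takes 0.05 s, during which the arm holds its last target. There are 200 camera calls.

## Working session

There is one attempt and no reset: what is moved stays moved. The work goes in short steps, Python scripts to look and compute and a tool call to move; the robot and the scene stay as the last step left them, time stands still between calls to the robot, and variables do not carry over. Pictures are saved under pics/ and viewed, at most 10 in all, crops included, and the job is handed in when it is done.

Besides the shell and the picture viewer there is one more tool, called after "Call:" in YAML: its name, and indented under it one key for each argument. servo_tool: Moves the arm, as the interface text tells. Its arguments: {"type":"object","properties":{"series":{"type":"array","items":{"type":"array"}},"claw":{"type":"number"},"force":{"type":"number"}},"required":["series"]}

```bash
mkdir -p pics; ls; python3 - <<'E'
from plant import monitor, optics, r
import cv2
print(monitor.sense())
for n in("scene","top","wrist"):
    s=optics.snapshot(n); print(n,s["fovy"],s["cx"],s["cy"],s["extrinsics"].tolist() if hasattr(s["extrinsics"],"tolist") else s["extrinsics"],[k for k in s])
    cv2.imwrite(f"pics/{n}0.png",s["color"][:,:,::-1])
E
```

```text
pics
{'time_s': 0.0, 'joints': array([-1.54840261e+00,  3.13431658e-01,  1.49844370e+00,  1.80263149e-06,
        1.33098610e+00, -2.23402552e-01]), 'dq': array([ 2.57252044e-03,  7.41160906e-05, -2.08990633e-04,  9.53079888e-04,
        5.90525704e-05, -1.53352452e-04]), 'tau': array([-1.47915522e-03, -4.12267113e+01, -2.59744424e+01, -3.09867473e-04,
        4.23469683e-03, -5.87491314e-06]), 'tool_pos': array([ 0.12772942, -0.50897856,  0.24474196]), 'eef_rot': array([-3.11664464e+00, -3.84969270e-01, -2.02626494e-04]), 'ft_force': array([ 0.27791971, -0.19150229, -0.00182314]), 'torque': array([ 0.02410651, -0.00590966,  0.03487367]), 'finger_force': 0.0, 'finger_gap': 1.0042611851778604}
scene 44.84716818519985 324.64280529970864 199.87187593334315 [[0.989990675490604, 0.11783928256458762, -0.07766830709060635, 0.5033057926720813], [-0.14097341167310254, 0.851808212887625, -0.5045287560272818, -0.8250788470962435], [0.006705195217397906, 0.5104279302133198, 0.8598943937573048, 1.2970315967120205], [0.0, 0.0, 0.0, 1.0]] ['color', 'fovy', 'cx', 'cy', 'extrinsics']
top 45.52853829374367 317.4343971328717 206.6742035469655 [[-0.011389087388621703, 0.9779820652954089, -0.20837794664738682, 0.34152454605852717], [-0.9999283729961764, -0.011905763674585595, -0.001225425862395247, -0.10588823443352487], [-0.0036793431035509173, 0.2083490646771705, 0.9780476111531967, 1.2172943079828575], [0.0, 0.0, 0.0, 1.0]] ['color', 'fovy', 'cx', 'cy', 'extrinsics']
wrist 69.49549968986985 322.1797873447544 203.51635620508688 [[0.2425355690242233, 0.9375327263523868, 0.2494170899845387, 0.19199917612931272], [-0.970141388630989, 0.23477447126340656, 0.060882129628674085, -0.49256568965481345], [-0.001477776448267361, -0.25673592397879796, 0.9664804610107337, 0.37286819039846897], [0.0, 0.0, 0.0, 1.0]] ['color', 'fovy', 'cx', 'cy', 'extrinsics']
```

View pics/scene0.png

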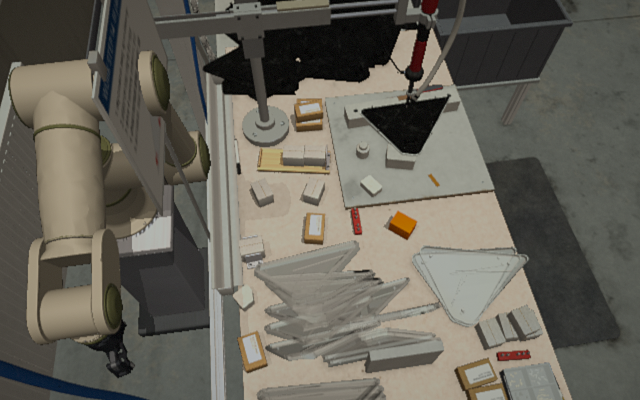

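View pics/top0.png

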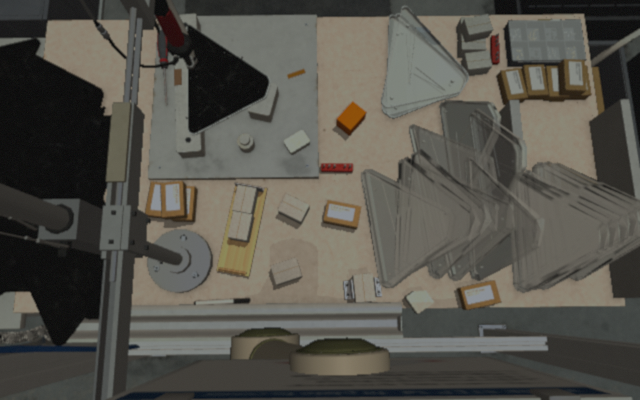

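The scene view shows the board at (293,160), loose cartons at (262,193) and (313,192), and the cradle at (252,250). In the top view these are the board at (243,230), loose cartons at (293,208) and (286,271), the cradle at (363,288), kraft carton (341,213) and bit rack (337,168).

```bash
cat > h.py <<'E'
import numpy as np, cv2
from plant import monitor, optics, r
def snap(n): 
    s=optics.snapshot(n); s["E"]=np.array(s["extrinsics"]); s["f"]=200/np.tan(np.radians(s["fovy"]/2)); return s
def ray(s,uv,z):
    uv=np.atleast_2d(np.asarray(uv,float)); E=s["E"]
    d=np.c_[(uv[:,0]-s["cx"])/s["f"],-(uv[:,1]-s["cy"])/s["f"],-np.ones(len(uv))]@E[:3,:3].T
    return E[:3,3]+d*((z-E[2,3])/d[:,2])[:,None]
def proj(s,P):
    P=np.atleast_2d(P); c=(P-s["E"][:3,3])@s["E"][:3,:3]
    return np.c_[s["cx"]+s["f"]*c[:,0]/-c[:,2], s["cy"]-s["f"]*c[:,1]/-c[:,2]]
E
python3 - <<'E'
from h import *
s=snap("top"); np.set_printoptions(precision=4,suppress=True)
im=s["color"][:,:,::-1]
pts=dict(board=(243,230,.018),p=(293,208,.048),q=(286,271,.048),cradle=(363,288,.056),kraft=(341,213,.034),rack=(337,168,.03),block=(420,300,.03),marker=(222,301,.01),kraft2=(479,294,.034))
for k,(u,v,z) in pts.items(): print(k,ray(s,(u,v),z)[0])
c=im[150:320,190:450]; cv2.imwrite("pics/topc.png",cv2.resize(c,None,fx=3,fy=3,interpolation=cv2.INTER_CUBIC))
E
```

```text
board [0.5386 0.0859 0.018 ]
p [ 0.588  -0.0431  0.048 ]
q [ 0.4312 -0.0259  0.048 ]
cradle [ 0.3878 -0.2116  0.056 ]
kraft [ 0.5765 -0.1639  0.034 ]
rack [ 0.6963 -0.1563  0.03  ]
block [ 0.3583 -0.3523  0.03  ]
marker [0.3618 0.1357 0.01  ]
kraft2 [ 0.371  -0.4961  0.034 ]
```

View pics/topc.png

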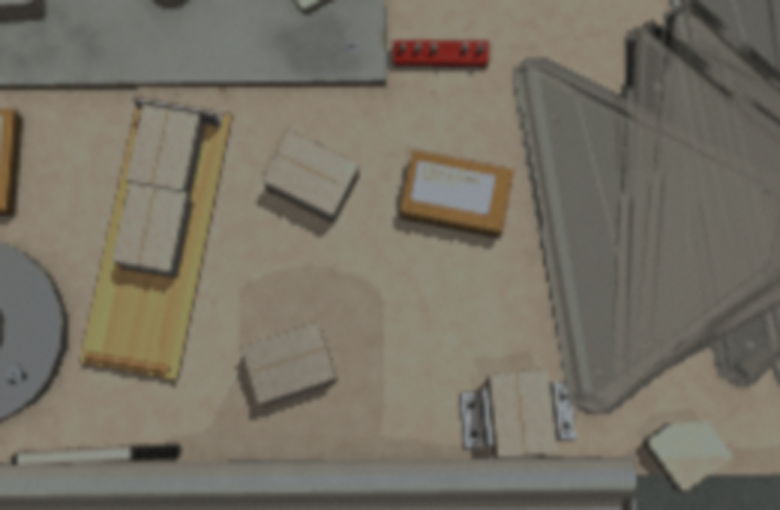

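The crop shows the board tilted slightly (stop end up and right), with one carton at each of (310,175) and (288,365) in the crop and the cradle carton at (520,415). Next I move in for a close wrist look.

Call:
servo_tool:
  series:
    - [[0.037,0.04,0.009],[0,0,0]]
    - [[0.037,0.04,0.009],[0,0,0]]
    - [[0.037,0.04,0.009],[0,0,0]]
    - [[0.037,0.04,0.009],[0,0,0]]
    - [[0.037,0.04,0.009],[0,0,0]]
    - [[0.037,0.04,0.009],[0,0,0]]
    - [[0.037,0.04,0.009],[0,0,0]]
    - [[0.037,0.04,0.009],[0,0,0]]
    - [[0.037,0.04,0.009],[0,0,0]]
    - [[0.037,0.04,0.009],[0,0,0]]
  claw: -1
  force: 30

```text
time_s: 1.45
tool_pos: [0.4987, -0.1076, 0.3356]
eef_rot: [3.118, 0.385, -0.0]
ft_force: [-0.6, -1.1, 0.4]
finger_gap: 1.0
finger_force: 0.0
```

```bash
python3 - <<'E'
from h import *
s=snap("wrist"); np.save("w1.npy",s,allow_pickle=True); cv2.imwrite("pics/w1.png",s["color"][:,:,::-1]); t=monitor.sense();print(t["tool_pos"],t["eef_rot"],t["dq"])
E
```

```text
[ 0.50155545 -0.10358397  0.336303  ] [-3.11583487 -0.39120539 -0.00455802] [-0.10032206 -0.04151431  0.06771043 -0.01678326 -0.04982514 -0.15649322]
```

View pics/w1.png

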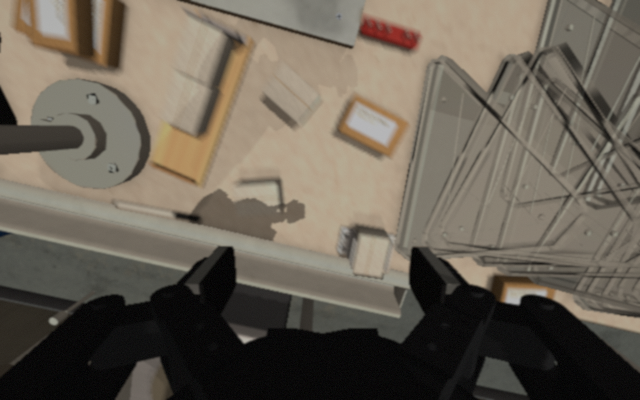

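The wrist view shows the board (205,110), cartons at (290,95) and (262,190, shadowed), the cradle carton at (371,250) and kraft (372,125). Next I extract contours.

```bash
python3 - <<'E'
from h import *
np.set_printoptions(precision=4,suppress=True)
s=snap("wrist"); np.save("w2.npy",s,allow_pickle=True)
im=s["color"]; hsv=cv2.cvtColor(im,cv2.COLOR_RGB2HSV)
for n,(u,v) in dict(bench=(250,150),pt=(290,90),ps=(278,105),q=(262,190),far=(200,50),mid=(185,100),crad=(372,245),cs=(370,265),benchsh=(230,215)).items(): print(n,hsv[v,u])
import cv2
c=cv2.resize(im[10:290,140:430,::-1],None,fx=2.1,fy=2.1,interpolation=cv2.INTER_CUBIC)
c=cv2.convertScaleAbs(c,alpha=1.5)
cv2.imwrite("pics/w2.png",c)
print(monitor.sense()["tool_pos"])
E
```

```text
bench [ 16  60 167]
pt [ 17  50 167]
ps [ 17  47 157]
q [ 20  42 169]
far [ 18  45 175]
mid [ 19  46 179]
crad [ 20  44 181]
cs [ 18  47 178]
benchsh [ 17  60 107]
[ 0.4999 -0.1059  0.3356]
```

View pics/w2.png

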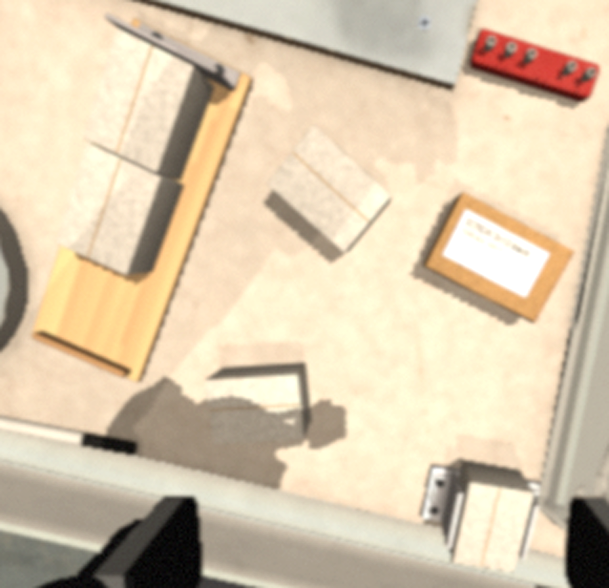

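The enlarged crop shows carton p's top corners at about (312,127),(389,199),(346,250),(270,190), q's at (207,378),(302,372),(308,438),(212,447), and the cradle carton's at (468,478),(532,487),(518,572),(455,565). The board edge runs (252,75)-(140,378).

```bash
python3 - <<'E'
from h import *
np.set_printoptions(precision=4,suppress=True)
s=np.load("w2.npy",allow_pickle=True).item()
O=lambda a:np.array(a)/2.1+[140,10]
T=dict(p=([(312,127),(389,199),(346,250),(270,190)],.048),q=([(302,372),(308,438),(212,447),(207,378)],.048),crad=([(532,487),(518,572),(455,565),(468,478)],.056),
far=([(130,30),(212,80),(176,180),(92,142)],.066),mid=([(92,142),(181,182),(132,275),(76,255)],.066),board=([(252,75),(140,378),(35,335)],.018),kraft=([(462,193),(573,250),(533,320),(428,262)],.034),rack=([(482,30),(600,68),(588,98),(473,62)],.02))
top=cv2.imread("pics/top0.png"); 
for k,(c,z) in T.items():
    P=ray(s,O(c),z); d=np.diff(np.r_[P,P[:1]],axis=0)[:,:2]
    print(k,P.mean(0),"len",np.linalg.norm(d,axis=1),"ang",np.degrees(np.arctan2(d[:,1],d[:,0])))
    if len(P)<4: print(P)
# top-view contour estimates
ts=snap("top"); np.save("t1.npy",ts,allow_pickle=True)
C=lambda a:np.array(a)/3+[190,150]-1/3
T2=dict(p=([(290,130),(358,168),(335,217),(266,180)],.048),q=([(318,325),(335,375),(258,402),(242,350)],.048),crad=([(550,373),(555,455),(495,456),(490,375)],.056),far=([(142,105),(200,112),(187,191),(126,181)],.066),mid=([(126,181),(188,191),(175,272),(115,262)],.066),board=([(232,116),(178,382),(84,360)],.018),)
for k,(c,z) in T2.items():
    P=ray(ts,C(c),z); d=np.diff(np.r_[P,P[:1]],axis=0)[:,:2]
    print("T",k,P.mean(0),"len",np.linalg.norm(d,axis=1),"ang",np.degrees(np.arctan2(d[:,1],d[:,0])))
    if len(P)<4: print(P)
E
```

```text
p [ 0.5904 -0.0444  0.048 ] len [0.0654 0.0431 0.0618 0.0473] ang [-117.2431  152.7172   66.5462  -22.7073]
q [ 0.4352 -0.0274  0.048 ] len [0.0486 0.0701 0.051  0.0671] ang [-162.5622  109.8825   14.1085  -72.0479]
crad [ 0.3929 -0.2142  0.056 ] len [0.0687 0.0479 0.0699 0.047 ] ang [-170.9344   97.2965    8.3182  -84.1982]
far [0.6091 0.0679 0.066 ] len [0.0532 0.062  0.0541 0.0677] ang [-105.638   169.1248   80.4111  -11.7496]
mid [0.5439 0.0783 0.066 ] len [0.0573 0.0671 0.0367 0.0695] ang [-99.4436 161.4795  84.3428  -1.0984]
board [0.5068 0.08   0.018 ] len [0.2275 0.0812 0.2433] ang [169.3791  80.6895 -30.116 ]
[[0.6515 0.0254 0.018 ]
 [0.4279 0.0673 0.018 ]
 [0.4411 0.1475 0.018 ]]
kraft [ 0.5788 -0.1662  0.034 ] len [0.086  0.0539 0.0851 0.0502] ang [-101.3007  167.2398   76.2507  -11.7164]
rack [ 0.7034 -0.156   0.02  ] len [0.0821 0.0192 0.0807 0.0195] ang [-91.5516 174.8557  88.676   -1.0955]
T p [ 0.5892 -0.045   0.048 ] len [0.066  0.0457 0.0658 0.0472] ang [-120.3862  154.8634   60.8435  -25.0373]
T q [ 0.4321 -0.0254  0.048 ] len [0.043  0.0658 0.0441 0.065 ] ang [-161.378   108.5609   17.5918  -72.4217]
T crad [ 0.3882 -0.2136  0.056 ] len [0.0649 0.0478 0.0641 0.0484] ang [-178.5264   90.2812    2.0182  -88.773 ]
T far [0.6093 0.0768 0.066 ] len [0.0488 0.0675 0.0511 0.0655] ang [-97.7755 171.7771  79.8685 -10.2369]
T mid [0.543  0.0859 0.066 ] len [0.052  0.0676 0.0497 0.0675] ang [-99.9829 171.9935  79.8412  -6.1134]
T board [0.5019 0.0805 0.018 ] len [0.2315 0.0811 0.2412] ang [169.4224  76.3667 -30.2   ]
[[0.6473 0.0259 0.018 ]
 [0.4197 0.0684 0.018 ]
 [0.4388 0.1473 0.018 ]]
```

Call:
servo_tool:
  series:
    - [[-0.012,-0.012,-0.01],[0,0,10]]
    - [[-0.012,-0.012,-0.015],[0,0,10]]
    - [[-0.012,-0.012,-0.015],[0,0,10]]
    - [[-0.012,-0.012,-0.015],[0,0,10]]
    - [[-0.012,-0.012,-0.015],[0,0,10]]
    - [[-0.012,-0.012,-0.015],[0,0,10]]
    - [[-0.012,-0.012,-0.015],[0,0,10]]
    - [[-0.012,-0.012,-0.015],[0,0,10]]
    - [[-0.012,-0.011,-0.015],[0,0,0]]
    - [[0,0,0],[0,0,0]]

```text
time_s: 2.85
tool_pos: [0.3884, -0.2168, 0.2046]
eef_rot: [-2.143, -2.294, 0.0]
ft_force: [-0.2, -0.9, 0.4]
finger_gap: 0.998
finger_force: 0.0
```

```bash
cat >> h.py <<'E'
def yaw(t=None):
    t=t or monitor.sense(); return np.degrees(2*np.arctan2(t["eef_rot"][1],t["eef_rot"][0]))
E
python3 - <<'E'
from h import *
np.set_printoptions(precision=4,suppress=True)
w=np.load("w2.npy",allow_pickle=True).item();t=np.load("t1.npy",allow_pickle=True).item()
for z in(-.02,0,.02,.04,.06):
    print(z,ray(w,np.array([(0,425),(250,480),(430,518)])/2.1+[140,10],z)[:,:2].ravel(),ray(t,[(230,303),(340,302)],z)[:,:2].ravel())
s=snap("wrist");np.save("w3.npy",s,allow_pickle=True);print(monitor.sense()["tool_pos"],yaw())
c=s["color"][90:330,190:490,::-1];cv2.imwrite("pics/w3.png",cv2.convertScaleAbs(cv2.resize(c,None,fx=2.5,fy=2.5,interpolation=cv2.INTER_CUBIC),alpha=1.3))
E
```

```text
-0.02 [ 0.3475  0.1878  0.3509 -0.0239  0.3548 -0.1824] [ 0.3571  0.1211  0.3564 -0.1589]
0 [ 0.3565  0.1765  0.3597 -0.0265  0.3635 -0.1785] [ 0.3568  0.1175  0.3561 -0.1581]
0.02 [ 0.3655  0.1651  0.3686 -0.0291  0.3722 -0.1745] [ 0.3566  0.1138  0.3559 -0.1572]
0.04 [ 0.3745  0.1538  0.3774 -0.0317  0.3809 -0.1706] [ 0.3563  0.1101  0.3556 -0.1564]
0.06 [ 0.3835  0.1425  0.3863 -0.0343  0.3896 -0.1666] [ 0.3561  0.1065  0.3554 -0.1555]
[ 0.3892 -0.2166  0.2054] -266.03579335946364
```

View pics/w3.png

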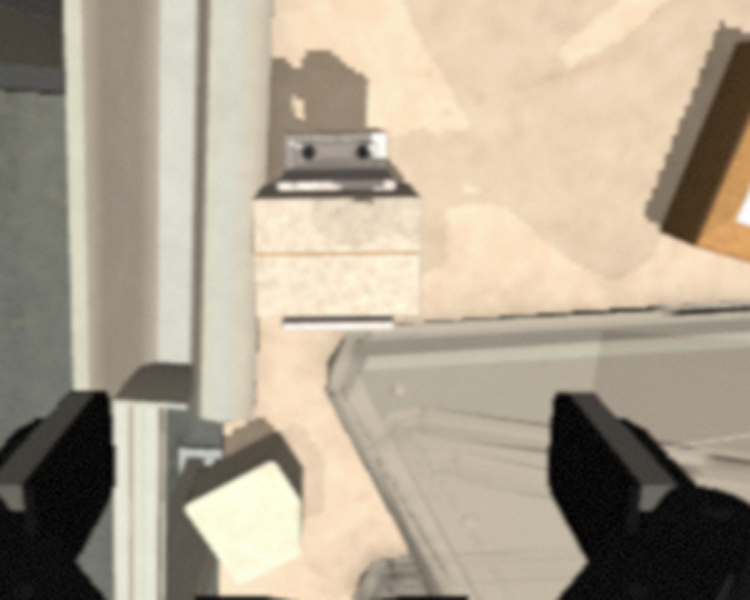

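Carton top in the crop spans (255,198),(420,198),(420,318),(256,318), centred between its cheeks. The rail edge lies at bench level.

```bash
python3 - <<'E'
from h import *
np.set_printoptions(precision=4,suppress=True)
s=np.load("w3.npy",allow_pickle=True).item()
P=ray(s,np.array([(255,198),(420,198),(420,318),(256,318)])/2.5+[190,90]-.3,.056)
d=np.diff(np.r_[P,P[:1]],axis=0)[:,:2]
print(P.mean(0),np.linalg.norm(d,axis=1),np.degrees(np.arctan2(d[:,1],d[:,0])))
print(P)
for z in(.0,.02): print(ray(s,np.array([(355,330),(330,375),(185,510),(272,465),(268,200)])/2.5+[190,90],z))
print(proj(s,[[.3892,-.2166,.06]]))
E
```

```text
[ 0.3919 -0.2139  0.056 ] [0.0635 0.0484 0.0659 0.0484] [   3.8778  -84.3225 -176.1149   92.7981]
[[ 0.3585 -0.192   0.056 ]
 [ 0.4218 -0.1877  0.056 ]
 [ 0.4266 -0.2358  0.056 ]
 [ 0.3608 -0.2403  0.056 ]]
[[ 0.4045 -0.2615  0.    ]
 [ 0.3939 -0.2857  0.    ]
 [ 0.3237 -0.3659  0.    ]
 [ 0.3677 -0.3369  0.    ]
 [ 0.3594 -0.2011  0.    ]]
[[ 0.4033 -0.2549  0.02  ]
 [ 0.3934 -0.2776  0.02  ]
 [ 0.3274 -0.353   0.02  ]
 [ 0.3687 -0.3257  0.02  ]
 [ 0.361  -0.1981  0.02  ]]
[[321.841  196.8118]]
```

Call:
servo_tool:
  series:
    - [[0.003,0.003,-0.02],[0,0,0]]
    - [[0,0,-0.03],[0,0,0]]
    - [[0,0,-0.03],[0,0,0]]
    - [[0,0,-0.03],[0,0,0]]
    - [[0,0,-0.025],[0,0,0]]
    - [[0,0,-0.02],[0,0,0]]
    - [[0,0,-0.015],[0,0,0]]
    - [[0,0,-0.005],[0,0,0]]
    - [[0,0,0],[0,0,0]]
    - [[0,0,0],[0,0,0]]

```text
time_s: 4.15
tool_pos: [0.3931, -0.2135, 0.031]
eef_rot: [2.14, 2.298, 0.0]
ft_force: [-0.0, -0.2, -0.8]
finger_gap: 0.999
finger_force: 0.0
```

Call:
servo_tool:
  series:
    - [[0,0,0],[0,0,0]]
    - [[0,0,0],[0,0,0]]
    - [[0,0,0],[0,0,0]]
    - [[0,0,0],[0,0,0]]
    - [[0,0,0],[0,0,0]]
    - [[0,0,0],[0,0,0]]
    - [[0,0,0.005],[0,0,0]]
    - [[0,0,0.015],[0,0,0]]
    - [[0,0,0.03],[0,0,0]]
    - [[0,0,0.03],[0,0,0]]
  claw: 1
  force: 35

```text
time_s: 5.4
tool_pos: [0.3926, -0.2131, 0.1113]
eef_rot: [-2.141, -2.299, -0.0]
ft_force: [1.2, -0.3, -0.6]
finger_gap: 0.769
finger_force: 39.1
```

Call:
servo_tool:
  series:
    - [[0.02,0.019,0.005],[0,0,-5]]
    - [[0.025,0.024,0],[0,0,-5]]
    - [[0.025,0.024,0],[0,0,-4]]
    - [[0.0125,0.011,-0.015],[0,0,0]]
    - [[0,0,-0.025],[0,0,0]]
    - [[0,0,-0.025],[0,0,0]]
    - [[0,0,-0.017],[0,0,0]]
    - [[0,0,-0.007],[0,0,0]]
    - [[0,0,-0.003],[0,0,0]]
    - [[0,0,0],[0,0,0]]

```text
time_s: 6.65
tool_pos: [0.4754, -0.1354, 0.0237]
eef_rot: [2.405, 2.021, 0.0]
ft_force: [0.8, 0.1, -0.6]
finger_gap: 0.772
finger_force: 39.1
```

Call:
servo_tool:
  series:
    - [[0,0,0],[0,0,0]]
    - [[0,0,0],[0,0,0]]
    - [[0,0,0],[0,0,0]]
    - [[0,0,0.02],[0,0,0]]
    - [[0,0,0.05],[0,0,0]]
    - [[0,0,0.05],[0,0,0]]
    - [[0,0,0.05],[0,0,10]]
    - [[0,0,0.03],[0,0,10]]
    - [[0,0,0],[0,0,10]]
    - [[0,0,0],[0,0,10]]
  claw: -1

```text
time_s: 7.9
tool_pos: [0.4752, -0.1352, 0.2237]
eef_rot: [1.561, 2.726, -0.0]
ft_force: [0.7, 0.7, -0.0]
finger_gap: 0.998
finger_force: 0.0
```

Call:
servo_tool:
  series:
    - [[0,0,0],[0,0,10]]
    - [[0,0,0],[0,0,10]]
    - [[0,0,0],[0,0,10]]
    - [[0,0,0],[0,0,10]]
    - [[0,0,0],[0,0,10]]
    - [[0,0,0],[0,0,0]]
    - [[0,0,0],[0,0,0]]
    - [[0,0,0],[0,0,0]]
    - [[0,0,0],[0,0,0]]
    - [[0,0,0],[0,0,0]]

```text
time_s: 9.15
tool_pos: [0.4752, -0.1352, 0.2233]
eef_rot: [-0.272, -3.13, 0.0]
ft_force: [-0.1, 0.3, 0.2]
finger_gap: 1.001
finger_force: 0.0
```

```bash
python3 - <<'E'
from h import *
s=snap("wrist");np.save("w4.npy",s,allow_pickle=True);print(monitor.sense()["tool_pos"],yaw())
print(proj(s,[[.475,-.135,.048],[.544,.088,.066],[.433,-.026,.048],[.59,-.044,.048]]))
cv2.imwrite("pics/w4.png",cv2.convertScaleAbs(cv2.resize(s["color"][:,:,::-1],None,fx=1.25,fy=1.25,interpolation=cv2.INTER_CUBIC),alpha=1.3))
E
```

```text
[ 0.47524189 -0.13523487  0.22328899] -189.93696984016395
[[321.33122918 187.9151871 ]
 [543.98361751 219.02512959]
 [419.40645657 129.97765425]
 [415.75263153 270.15459092]]
```

View pics/w4.png

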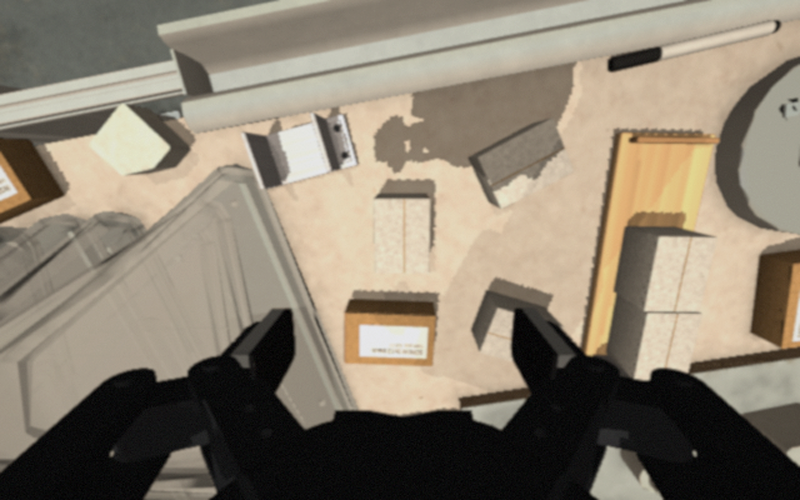

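The wrist view shows the carton standing at (403,232), where expected, the emptied cradle at (302,152), the board lip at (668,138), and the middle carton's tape running (682,237)-(673,312).

Call:
servo_tool:
  series:
    - [[0,0,-0.02],[0,0,0]]
    - [[0,0,-0.04],[0,0,0]]
    - [[0,0,-0.04],[0,0,0]]
    - [[0,0,-0.04],[0,0,0]]
    - [[0,0,-0.03],[0,0,0]]
    - [[0,0,-0.02],[0,0,0]]
    - [[0,0,-0.01],[0,0,0]]
    - [[0,0,0],[0,0,0]]
    - [[0,0,0],[0,0,0]]
    - [[0,0,0],[0,0,0]]

```text
time_s: 10.45
tool_pos: [0.4756, -0.1354, 0.024]
eef_rot: [0.271, 3.129, -0.001]
ft_force: [0.0, 0.0, 0.1]
finger_gap: 1.0
finger_force: 0.0
```

```bash
python3 - <<'E'
from h import *
np.set_printoptions(precision=4,suppress=True)
s=np.load("w4.npy",allow_pickle=True).item()
O=lambda a:np.array(a)/1.25-.1
print("tape mid",ray(s,O([(682,237),(673,312)]),.066))
print("end mid +y corner",ray(s,O([(713,237),(700,313)]),.066))
print("lip top",ray(s,O([(628,136),(718,138)]),.031))
print("board -y edge",ray(s,O([(618,140),(588,340)]),.018))
print("carton tape",ray(s,O([(403,196),(404,271)]),.048))
g=cv2.cvtColor(s["color"],cv2.COLOR_RGB2GRAY)
cv2.imwrite("pics/w4c.png",cv2.convertScaleAbs(cv2.resize(s["color"][90:310,430:600,::-1],None,fx=2.7,fy=2.7,interpolation=cv2.INTER_CUBIC),alpha=1.3))
E
```

```text
tape mid [[0.5123 0.0888 0.066 ]
 [0.5779 0.0828 0.066 ]]
end mid +y corner [[0.5166 0.1135 0.066 ]
 [0.5829 0.1056 0.066 ]]
lip top [[0.4276 0.0677 0.031 ]
 [0.4424 0.1428 0.031 ]]
board -y edge [[0.4301 0.0667 0.018 ]
 [0.6222 0.0323 0.018 ]]
carton tape [[ 0.4424 -0.1282  0.048 ]
 [ 0.5072 -0.1387  0.048 ]]
```

View pics/w4c.png

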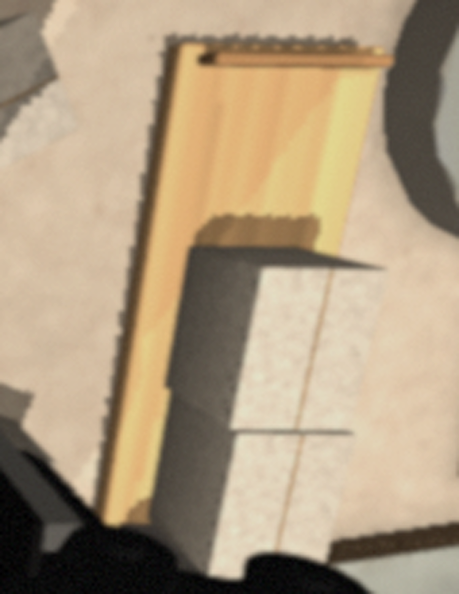

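The crop shows the middle carton's top corners at (258,265),(384,268),(353,433),(234,430), tape (332,268)-(299,430), lip top edge (210,58)-(390,58), and the board's -y edge (172,50)-(105,520).

```bash
python3 - <<'E'
from h import *
np.set_printoptions(precision=4,suppress=True)
s=np.load("w4.npy",allow_pickle=True).item()
O=lambda a:np.array(a)/2.7-.3+[430,90]
P=ray(s,O([(258,265),(384,268),(353,433),(234,430)]),.066)
d=np.diff(np.r_[P,P[:1]],axis=0)[:,:2]
print(P.mean(0),np.linalg.norm(d,axis=1),np.degrees(np.arctan2(d[:,1],d[:,0])))
t=ray(s,O([(332,268),(299,431)]),.066);d=(t[1]-t[0]);print("tape",t,t.mean(0),np.linalg.norm(d),np.degrees(np.arctan2(d[1],d[0])))
b=ray(s,O([(180,45),(105,520)]),.018);d=b[1]-b[0];print("edge",b,np.degrees(np.arctan2(d[1],d[0])))
# distance of mid centre from -y edge (expect .042)
a=np.radians(-10.4);ux=np.array([np.cos(a),np.sin(a)]);uy=np.array([-ux[1],ux[0]])
for q in(P.mean(0),t.mean(0)): 
    print("yb from edge",(q[:2]-b[:,:2])@uy, "xb rel lip inner", )
l=ray(s,O([(210,62),(390,66)]),.031)
print("lip inner xb to mid (exp .107)",(P.mean(0)-l)[:,:2]@ux, "place",P.mean(0)[:2]-.0675*ux)
E
```

```text
[0.5448 0.0874 0.066 ] [0.0474 0.0669 0.0475 0.0668] [  78.6152   -7.6983 -101.562   172.2751]
tape [[0.513  0.0959 0.066 ]
 [0.5781 0.085  0.066 ]] [0.5455 0.0905 0.066 ] 0.06602026063072669 -9.505426873044037
edge [[0.4246 0.0691 0.018 ]
 [0.6367 0.0295 0.018 ]] -10.568972172978793
yb from edge [0.0397 0.0403] xb rel lip inner
yb from edge [0.0429 0.0435] xb rel lip inner
lip inner xb to mid (exp .107) [0.1078 0.1068] place [0.4784 0.0996]
```

Call:
servo_tool:
  series:
    - [[0,0,0],[0,0,0]]
    - [[0,0,0],[0,0,0]]
    - [[0,0,0],[0,0,0]]
    - [[0,0,0],[0,0,0]]
    - [[0,0,0],[0,0,0]]
    - [[0,0,0],[0,0,0]]
    - [[0,0,0],[0,0,0]]
    - [[0,0,0.02],[0,0,0]]
    - [[0,0,0.04],[0,0,0]]
    - [[0,0,0.04],[0,0,0]]
  claw: 1

```text
time_s: 11.7
tool_pos: [0.4748, -0.135, 0.124]
eef_rot: [-0.271, -3.129, -0.001]
ft_force: [-0.6, -0.8, -0.6]
finger_gap: 0.556
finger_force: 36.4
```

Call:
servo_tool:
  series:
    - [[0.003,0.026,0.01],[0,0,0]]
    - [[0,0.045,0],[0,0,0]]
    - [[0,0.045,0],[0,0,0]]
    - [[0,0.045,0],[0,0,0]]
    - [[0,0.045,0],[0,0,0]]
    - [[0,0.03,0],[0,0,0]]
    - [[0,0,-0.02],[0,0,0]]
    - [[0,0,-0.02],[0,0,0]]
    - [[0,0,0],[0,0,0]]
    - [[0,0,0],[0,0,0]]

```text
time_s: 12.95
tool_pos: [0.4785, 0.1007, 0.0938]
eef_rot: [0.272, 3.129, 0.0]
ft_force: [0.6, 0.6, -1.3]
finger_gap: 0.558
finger_force: 36.4
```

```bash
python3 - <<'E'
from h import *
s=snap("wrist");np.save("w5.npy",s,allow_pickle=True);print(monitor.sense()["tool_pos"],yaw())
cv2.imwrite("pics/w5.png",cv2.convertScaleAbs(cv2.resize(s["color"][60:360,150:490,::-1],None,fx=2,fy=2,interpolation=cv2.INTER_CUBIC),alpha=1.3))
E
```

```text
[0.47862638 0.10067841 0.09400089] 170.07184071693018
```

View pics/w5.png

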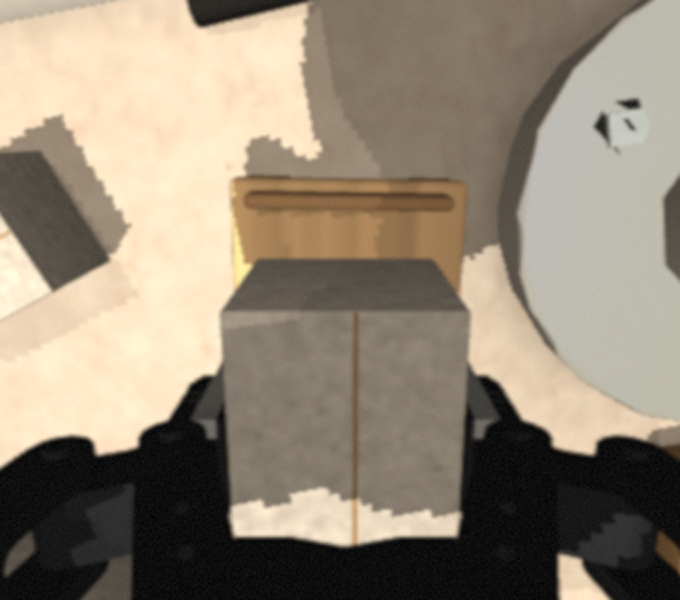

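The held carton's top is squarely aligned with the board, whose lip-end corners are at (232,180) and (466,184) in the crop, with the lip at (245..455,200). I check these against the target.

```bash
python3 - <<'E'
from h import *
np.set_printoptions(precision=4,suppress=True)
s=np.load("w5.npy",allow_pickle=True).item()
O=lambda a:np.array(a)/2-.25+[150,60]
b=ray(s,O([(232,180),(466,183)]),.018);print(b,np.linalg.norm(b[1]-b[0]))
d=b[1]-b[0];print("yaw",np.degrees(np.arctan2(d[1],d[0]))-90)
a=np.radians(-10.2);ux=np.array([np.cos(a),np.sin(a)])
print("board centre",b.mean(0)[:2]+.116*ux)
l=ray(s,O([(350,193),(350,208)]),.031);print("lip top outer/inner, centre by inner",l[1][:2]+.107*ux,l[0][:2]+.112*ux)
print("held carton top ctr at z~.117-.0", ray(s,O([(223,312),(467,310),(461,538),(232,538)]),.118))
E
```

```text
[[0.4243 0.0713 0.018 ]
 [0.4394 0.1516 0.018 ]] 0.08162811298879298
yaw -10.699913294458412
board centre [0.546  0.0909]
lip top outer/inner, centre by inner [0.5447 0.0914] [0.5448 0.0913]
held carton top ctr at z~.117-.0 [[0.4436 0.0845 0.118 ]
 [0.4512 0.1298 0.118 ]
 [0.501  0.1226 0.118 ]
 [0.4926 0.075  0.118 ]]
```

Call:
servo_tool:
  series:
    - [[-0.002,0.001,-0.01],[0,0,0]]
    - [[0,0,-0.015],[0,0,0]]
    - [[0,0,-0.01],[0,0,0]]
    - [[0,0,-0.01],[0,0,0]]
    - [[0,0,-0.004],[0,0,0]]
    - [[0,0,-0.002],[0,0,0]]
    - [[0,0,0],[0,0,0]]
    - [[0,0,0],[0,0,0]]
    - [[0,0,0],[0,0,0]]
    - [[0,0,0],[0,0,0]]

```text
time_s: 14.25
tool_pos: [0.4763, 0.1018, 0.0424]
eef_rot: [0.272, 3.13, 0.0]
ft_force: [-0.4, -0.2, -0.9]
finger_gap: 0.556
finger_force: 36.4
```

Call:
servo_tool:
  series:
    - [[0,0,0],[0,0,0]]
    - [[0,0,0],[0,0,0]]
    - [[0,0,0],[0,0,0]]
    - [[0,0,0],[0,0,0]]
    - [[0,0,0.02],[0,0,0]]
    - [[0,0,0.05],[0,0,0]]
    - [[0,0,0.06],[0,0,0]]
    - [[0,-0.01,0.05],[0,0,-8]]
    - [[0,-0.025,0.02],[0,0,-10]]
    - [[-0.01,-0.03,0],[0,0,-10]]
  claw: -1

```text
time_s: 15.5
tool_pos: [0.4668, 0.0361, 0.2439]
eef_rot: [1.027, 2.965, 0.001]
ft_force: [0.7, -0.6, -0.1]
finger_gap: 0.997
finger_force: 0.0
```

Call:
servo_tool:
  series:
    - [[-0.01,-0.03,0],[0,0,-10]]
    - [[-0.01,-0.03,0],[0,0,-10]]
    - [[-0.01,0,0],[0,0,-10]]
    - [[0,0,0],[0,0,-5]]
    - [[0,0,0],[0,0,0]]
    - [[0,0,0],[0,0,0]]
    - [[0,0,0],[0,0,0]]
    - [[0,0,0],[0,0,0]]
    - [[0,0,0],[0,0,0]]
    - [[0,0,0],[0,0,0]]

```text
time_s: 16.75
tool_pos: [0.4362, -0.0232, 0.2423]
eef_rot: [-1.867, -2.527, 0.0]
ft_force: [-0.4, 0.1, -0.7]
finger_gap: 0.998
finger_force: 0.0
```

```bash
cat >> h.py <<'E'
def rect(c,a,L=.066,W=.048):
    a=np.radians(a);u=np.array([np.cos(a),np.sin(a)]);v=np.array([-u[1],u[0]]);c=np.array(c)
    return np.array([c+i*L/2*u+j*W/2*v for i,j in((1,1),(1,-1),(-1,-1),(-1,1))])
def meas(s,c,a,z,w=5,it=1):
    """c,a: guess centre, long-way angle; subpixel corners of the top face"""
    g=cv2.cvtColor(s["color"],cv2.COLOR_RGB2GRAY)
    uv=proj(s,np.c_[rect(c,a),np.full(4,z)]).astype(np.float32)
    q=cv2.cornerSubPix(g,uv.copy().reshape(-1,1,2),(w,w),(-1,-1),(3,40,.01)).reshape(-1,2)
    P=ray(s,q,z)[:,:2]; d=np.diff(np.r_[P,P[:1]],axis=0)
    l=(P[0]+P[1]-P[2]-P[3]); return P.mean(0),np.degrees(np.arctan2(l[1],l[0])),np.linalg.norm(d,axis=1),np.linalg.norm(q-uv,axis=1)
E
python3 - <<'E'
from h import *
np.set_printoptions(precision=4,suppress=True)
s=snap("wrist");np.save("w6.npy",s,allow_pickle=True);print(monitor.sense()["tool_pos"],yaw())
for n,c,a,z in(("q",(.4335,-.0265),108,.048),("p",(.59,-.0445),62,.048),("crad",(.4765,.1018),-10,.066),("mid",(.545,.0895),-10,.066),("far",(.611,.0775),-10,.066)):
    for w in(4,7): print(n,*meas(s,c,a,z,w))
cv2.imwrite("pics/w6.png",cv2.convertScaleAbs(cv2.resize(s["color"][:,:,::-1],None,fx=1.25,fy=1.25,interpolation=cv2.INTER_CUBIC),alpha=1.3))
E
```

```text
[ 0.4362 -0.0232  0.2423] -252.9130654408677
q [ 0.4332 -0.0254] 107.19001110999625 [0.049  0.0647 0.0473 0.0659] [0.0791 1.7908 2.5495 0.    ]
q [ 0.4331 -0.0247] 107.37993804932044 [0.0494 0.0635 0.0478 0.0671] [1.0139 2.0105 3.6158 0.    ]
p [ 0.5911 -0.0427] 61.970085311457474 [0.0476 0.0624 0.0485 0.0672] [1.1616 1.56   4.409  0.    ]
p [ 0.5924 -0.0426] 63.968360149092845 [0.0478 0.0603 0.0404 0.0628] [0.9722 0.     4.7129 6.1765]
crad [0.4771 0.102 ] -9.461119340447647 [0.0468 0.0683 0.048  0.066 ] [0.     2.5757 0.     0.    ]
crad [0.4771 0.0989] -6.606373306321323 [0.0465 0.0659 0.0451 0.0684] [3.6711 0.     3.5846 7.3707]
mid [0.5448 0.0895] -9.509547490311338 [0.0485 0.0673 0.0445 0.0666] [0.8202 0.     1.978  2.3433]
mid [0.5446 0.0869] -8.665744834274863 [0.0521 0.0621 0.052  0.0668] [0.3684 4.3869 5.9068 1.6295]
far [0.611  0.0777] -10.374060987496451 [0.048  0.066  0.0489 0.0669] [0.3199 0.     0.     1.0806]
far [0.6109 0.0773] -7.814028732277454 [0.0483 0.0719 0.0521 0.0671] [1.3929 2.8074 4.5691 0.9218]
```

Call:
servo_tool:
  series:
    - [[-0.003,-0.002,-0.02],[0,0,0]]
    - [[0,0,-0.04],[0,0,0]]
    - [[0,0,-0.05],[0,0,0]]
    - [[0,0,-0.045],[0,0,0]]
    - [[0,0,-0.03],[0,0,0]]
    - [[0,0,-0.02],[0,0,0]]
    - [[0,0,-0.01],[0,0,0]]
    - [[0,0,-0.003],[0,0,0]]
    - [[0,0,0],[0,0,0]]
    - [[0,0,0],[0,0,0]]

```text
time_s: 18.05
tool_pos: [0.4336, -0.0253, 0.0249]
eef_rot: [1.866, 2.526, 0.001]
ft_force: [0.1, -1.1, -0.5]
finger_gap: 1.001
finger_force: 0.0
```

Call:
servo_tool:
  series:
    - [[0,0,0],[0,0,0]]
    - [[0,0,0],[0,0,0]]
    - [[0,0,0],[0,0,0]]
    - [[0,0,0],[0,0,0]]
    - [[0,0,0],[0,0,0]]
    - [[0,0,0],[0,0,0]]
    - [[0,0,0],[0,0,0]]
    - [[0,0,0.02],[0,0,0]]
    - [[0,0,0.06],[0,0,0]]
    - [[0,0,0.06],[0,0,0]]
  claw: 1

```text
time_s: 19.3
tool_pos: [0.4327, -0.0251, 0.1656]
eef_rot: [-1.866, -2.526, 0.001]
ft_force: [1.7, 0.1, -0.9]
finger_gap: 0.557
finger_force: 37.0
```

Call:
servo_tool:
  series:
    - [[0,0,0.01],[0,0,10.5]]
    - [[0.015,0.02,0],[0,0,10.5]]
    - [[0.015,0.025,0],[0,0,10.5]]
    - [[0.016,0.025,0],[0,0,10.5]]
    - [[0.016,0.025,0],[0,0,10.5]]
    - [[0.016,0.0255,0],[0,0,10.5]]
    - [[0,0,-0.02],[0,0,0]]
    - [[0,0,-0.02],[0,0,0]]
    - [[0,0,0],[0,0,0]]
    - [[0,0,0],[0,0,0]]

```text
time_s: 20.55
tool_pos: [0.5115, 0.0952, 0.1349]
eef_rot: [0.272, 3.129, 0.0]
ft_force: [0.2, 0.6, -1.1]
finger_gap: 0.559
finger_force: 37.1
```

```bash
python3 - <<'E'
from h import *
np.set_printoptions(precision=4,suppress=True)
s=snap("wrist");t=monitor.sense();print(t["tool_pos"],yaw())
tp=t["tool_pos"]
print("held",*meas(s,tp[:2],yaw()+180,tp[2]-.0245+.048,4))
print("crad",*meas(s,(.4768,.1018),-10,.066,4))
cv2.imwrite("pics/w7.png",s["color"][:,:,::-1])
E
```

```text
[0.5116 0.0952 0.1351] 170.07657038718003
held [0.5123 0.0955] -10.557128642778192 [0.048  0.0646 0.0469 0.0649] [0.     0.     4.9655 2.8646]
crad [0.4767 0.102 ] -10.35016040111406 [0.0447 0.064  0.0472 0.065 ] [2.6601 2.5853 2.3676 0.    ]
```

Call:
servo_tool:
  series:
    - [[-0.0005,0,-0.015],[0,0,0]]
    - [[0,0,-0.015],[0,0,0]]
    - [[0,0,-0.008],[0,0,0]]
    - [[0,0,-0.004],[0,0,0]]
    - [[0,0,-0.001],[0,0,0]]
    - [[0,0,0],[0,0,0]]
    - [[0,0,0],[0,0,0]]
    - [[0,0,0],[0,0,0]]
    - [[0,0,0],[0,0,0]]
    - [[0,0,0],[0,0,0]]

```text
time_s: 21.85
tool_pos: [0.5107, 0.0953, 0.0913]
eef_rot: [0.272, 3.13, 0.0]
ft_force: [-0.1, 0.1, -1.8]
finger_gap: 0.559
finger_force: 37.1
```

Call:
servo_tool:
  series:
    - [[0,0,0],[0,0,0]]
    - [[0,0,0],[0,0,0]]
    - [[0,0,0],[0,0,0]]
    - [[0,0,0],[0,0,0]]
    - [[0,0,0.02],[0,0,0]]
    - [[0,0,0.05],[0,0,0]]
    - [[0,0,0.05],[0,0,-10.5]]
    - [[0.01,-0.02,0.03],[0,0,-10.5]]
    - [[0.01,-0.02,0],[0,0,-10.5]]
    - [[0.01,-0.02,0],[0,0,-10.5]]
  claw: -1

```text
time_s: 23.1
tool_pos: [0.541, 0.0347, 0.2416]
eef_rot: [1.383, 2.82, 0.0]
ft_force: [0.3, 1.2, 0.1]
finger_gap: 1.001
finger_force: 0.0
```

Call:
servo_tool:
  series:
    - [[0.01,-0.02,0],[0,0,-10.5]]
    - [[0.01,-0.02,0],[0,0,-10.5]]
    - [[0.01,-0.02,0],[0,0,-10.5]]
    - [[0.01,-0.018,0],[0,0,-10.5]]
    - [[0.01,0,0],[0,0,-10.5]]
    - [[0,0,0],[0,0,-10.5]]
    - [[0,0,0],[0,0,-2]]
    - [[0,0,0],[0,0,0]]
    - [[0,0,0],[0,0,0]]
    - [[0,0,0],[0,0,0]]

```text
time_s: 24.35
tool_pos: [0.5907, -0.0427, 0.2414]
eef_rot: [2.676, 1.645, 0.0]
ft_force: [0.7, -0.2, 0.7]
finger_gap: 0.996
finger_force: 0.0
```

```bash
python3 - <<'E'
from h import *
np.set_printoptions(precision=4,suppress=True)
s=snap("wrist");t=monitor.sense();print(t["tool_pos"],yaw())
for c,a,z in(((.591,-.0437),63,.048),((.511,.0955),-10,.114),((.4768,.102),-10,.066),((.611,.0775),-10,.066)): 
  for w in (3,5): print(*meas(s,c,a,z,w))
cv2.imwrite("pics/w8.png",cv2.convertScaleAbs(cv2.resize(s["color"][:,:,::-1],None,fx=1.25,fy=1.25,interpolation=cv2.INTER_CUBIC),alpha=1.3))
E
```

```text
[ 0.5907 -0.0427  0.2413] 63.12955327196777
[ 0.5915 -0.0423] 61.99371631241395 [0.0458 0.0678 0.0495 0.0649] [1.889  1.7034 0.     2.4816]
[ 0.592  -0.0419] 63.40650136992151 [0.0478 0.0626 0.049  0.066 ] [0.     2.1294 4.8002 0.    ]
[0.5124 0.0958] -9.462609744084409 [0.047  0.0645 0.0476 0.0671] [1.4469 2.1712 3.0587 0.    ]
[0.5117 0.0957] -9.38783753148968 [0.047  0.0675 0.048  0.0671] [1.374  2.2285 0.     0.    ]
[0.4768 0.102 ] -9.99999886217296 [0.048 0.066 0.048 0.066] [0. 0. 0. 0.]
[0.4769 0.1017] -10.42758225497205 [0.0529 0.0694 0.048  0.0632] [3.5323 4.4272 0.     0.    ]
[0.6111 0.0774] -8.15914894631892 [0.0461 0.0668 0.0456 0.0662] [0.     2.2323 0.     2.7413]
[0.6114 0.0776] -9.720837853553467 [0.0474 0.0673 0.048  0.066 ] [0.     1.5487 0.     0.    ]
```

View pics/w8.png

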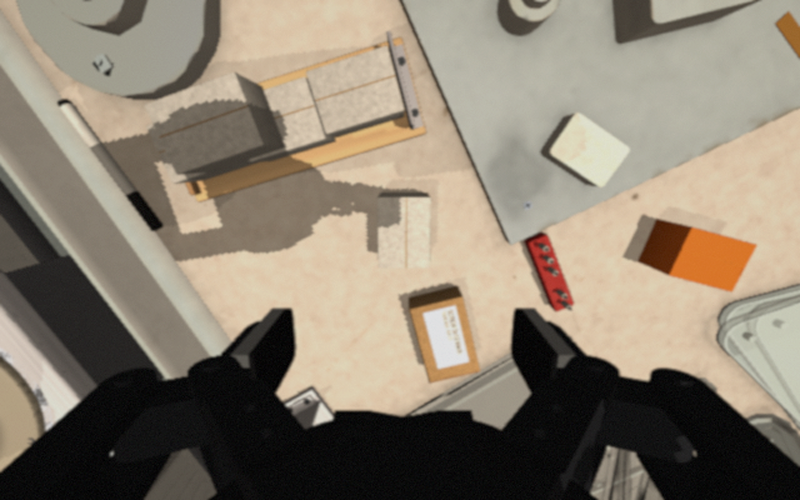

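The view shows carton q on top over the near joint, in line with the row, and carton p's top at (378..429, 195..267), clear of kraft (443,335) along the finger line.

```bash
python3 - <<'E'
from h import *
np.set_printoptions(precision=4,suppress=True)
s=snap("wrist")
P=ray(s,np.array([(378,195),(430,196),(428,268),(378,266)])/1.25-.1,.048)[:,:2];print(P.mean(0),np.linalg.norm(np.diff(np.r_[P,P[:1]],axis=0),axis=1))
t=ray(s,np.array([(406,196),(407,267)])/1.25-.1,.048)[:,:2];print(t.mean(0),np.degrees(np.arctan2(*(t[0]-t[1])[::-1])))
E
```

```text
[ 0.5927 -0.0417] [0.046  0.0666 0.0466 0.0655]
[ 0.5951 -0.0432] 64.02673984874885
```

Call:
servo_tool:
  series:
    - [[0.0015,0.0005,-0.02],[0,0,0]]
    - [[0,0,-0.04],[0,0,0]]
    - [[0,0,-0.05],[0,0,0]]
    - [[0,0,-0.045],[0,0,0]]
    - [[0,0,-0.03],[0,0,0]]
    - [[0,0,-0.02],[0,0,0]]
    - [[0,0,-0.01],[0,0,0]]
    - [[0,0,-0.002],[0,0,0]]
    - [[0,0,0],[0,0,0]]
    - [[0,0,0],[0,0,0]]

```text
time_s: 25.7
tool_pos: [0.5926, -0.0423, 0.0251]
eef_rot: [2.677, 1.643, 0.001]
ft_force: [-0.3, 0.6, 0.6]
finger_gap: 0.996
finger_force: 0.0
```

Call:
servo_tool:
  series:
    - [[0,0,0],[0,0,0]]
    - [[0,0,0],[0,0,0]]
    - [[0,0,0],[0,0,0]]
    - [[0,0,0],[0,0,0]]
    - [[0,0,0],[0,0,0]]
    - [[0,0,0],[0,0,0]]
    - [[0,0,0],[0,0,0]]
    - [[0,0,0.02],[0,0,0]]
    - [[0,0,0.06],[0,0,0]]
    - [[0,0,0.06],[0,0,0]]
  claw: 1

```text
time_s: 26.95
tool_pos: [0.5916, -0.0421, 0.165]
eef_rot: [-2.676, -1.642, 0.002]
ft_force: [0.4, -0.3, -1.5]
finger_gap: 0.556
finger_force: 36.9
```

Call:
servo_tool:
  series:
    - [[0,0,0.015],[0,0,-10.4]]
    - [[0,0.015,0],[0,0,-10.4]]
    - [[-0.003,0.025,0],[0,0,-10.4]]
    - [[-0.003,0.025,0],[0,0,-10.4]]
    - [[-0.003,0.025,0],[0,0,-10.4]]
    - [[-0.003,0.02,0],[0,0,-10.4]]
    - [[-0.0005,0.016,0],[0,0,-10.4]]
    - [[0,0,-0.02],[0,0,0]]
    - [[0,0,-0.015],[0,0,0]]
    - [[0,0,0],[0,0,0]]

```text
time_s: 28.2
tool_pos: [0.5791, 0.0836, 0.1428]
eef_rot: [3.13, -0.266, -0.005]
ft_force: [-0.4, -0.9, -1.2]
finger_gap: 0.557
finger_force: 37.0
```

```bash
python3 - <<'E'
from h import *
np.set_printoptions(precision=4,suppress=True)
s=snap("wrist");t=monitor.sense();tp=t["tool_pos"];print(tp,yaw())
for w in(3,5,7): print("held",*meas(s,tp[:2],yaw(),tp[2]-.025+.048,w))
P=np.c_[rect(tp[:2],yaw()),np.full(4,tp[2]+.023)]; print(proj(s,P))
for w in(3,5): print("far",*meas(s,(.611,.0775),-10,.066,w))
cv2.imwrite("pics/w9.png",s["color"][:,:,::-1])
# far end edge of held carton along its mid line: luminance profile
g=cv2.cvtColor(s["color"],cv2.COLOR_RGB2GRAY)
m=(proj(s,P[:1])+proj(s,P[1:2]))[0]/2; print(m,g[int(m[1])-14:int(m[1])+15,int(m[0])-12])
E
```

```text
[0.5796 0.0836 0.1439] -9.72670054278976
held [0.5793 0.0837] -9.63745385936041 [0.0482 0.066  0.048  0.0649] [2.8518 0.     0.     0.    ]
held [0.5793 0.0836] -9.660367616392685 [0.0482 0.066  0.048  0.0649] [2.7113 0.     0.     0.    ]
held [0.5792 0.0842] -8.816897222019021 [0.0463 0.0651 0.048  0.0649] [2.7231 5.6938 0.     0.    ]
[[261.2246 216.2394]
 [388.4428 216.1595]
 [379.5241 360.3235]
 [269.65   360.3631]]
far [0.6112 0.0773] -10.216685456231765 [0.0475 0.066  0.048  0.067 ] [1.6981 0.     0.     0.    ]
far [0.6119 0.0768] -12.227965162475705 [0.0506 0.0682 0.0465 0.0677] [2.6706 5.8389 2.0391 0.    ]
[324.8337 216.1995] [ 70  70  73  74  75  76  75  77  81  80  81  81  83  86  87  87 100 127
 146 151 151 147 146 146 148 151 152 154 154]
```

Call:
servo_tool:
  series:
    - [[0.0015,0,-0.015],[0,0,0]]
    - [[0,0,-0.015],[0,0,0]]
    - [[0,0,-0.012],[0,0,0]]
    - [[0,0,-0.006],[0,0,0]]
    - [[0,0,-0.003],[0,0,0]]
    - [[0,0,0],[0,0,0]]
    - [[0,0,0],[0,0,0]]
    - [[0,0,0],[0,0,0]]
    - [[0,0,0],[0,0,0]]
    - [[0,0,0],[0,0,0]]

```text
time_s: 29.5
tool_pos: [0.5813, 0.0838, 0.0934]
eef_rot: [-3.13, 0.266, -0.0]
ft_force: [-0.4, -0.7, -1.3]
finger_gap: 0.556
finger_force: 37.0
```

Lower 2 mm more and release slowly.

Call:
servo_tool:
  series:
    - [[0,0,-0.001],[0,0,0]]
    - [[0,0,-0.001],[0,0,0]]
    - [[0,0,0],[0,0,0]]
    - [[0,0,0],[0,0,0]]
    - [[0,0,0],[0,0,0]]
    - [[0,0,0],[0,0,0]]
    - [[0,0,0],[0,0,0]]
    - [[0,0,0],[0,0,0]]
    - [[0,0,0],[0,0,0]]
    - [[0,0,0],[0,0,0]]

```text
time_s: 30.75
tool_pos: [0.5812, 0.0838, 0.0913]
eef_rot: [3.13, -0.266, -0.0]
ft_force: [0.2, -0.2, -1.0]
finger_gap: 0.556
finger_force: 37.0
```

Call:
servo_tool:
  series:
    - [[0,0,0],[0,0,0]]
    - [[0,0,0],[0,0,0]]
    - [[0,0,0],[0,0,0]]
    - [[0,0,0],[0,0,0]]
    - [[0,0,0.02],[0,0,0]]
    - [[0,0,0.05],[0,0,0]]
    - [[0,0,0.06],[0,0,0]]
    - [[0,0,0],[0,0,0]]
    - [[0,0,0],[0,0,0]]
    - [[0,0,0],[0,0,0]]
  claw: -1

```text
time_s: 32.0
tool_pos: [0.5807, 0.0838, 0.2198]
eef_rot: [3.13, -0.266, -0.004]
ft_force: [-0.5, 0.3, -0.1]
finger_gap: 0.999
finger_force: 0.0
```

```bash
python3 - <<'E'
from h import *
np.set_printoptions(precision=4,suppress=True)
s=snap("wrist");np.save("w10.npy",s,allow_pickle=True);t=monitor.sense();print(t["tool_pos"],yaw(),t["finger_gap"],t["ft_force"])
for n,c,z in(("p",(.58,.0837),.114),("q",(.5115,.0956),.114),("far",(.611,.0775),.066),("crad",(.477,.102),.066)):
    for w in(3,5): print(n,*meas(s,c,-10,z,w))
E
```

```text
[0.5808 0.0838 0.2199] -9.719183035888133 1.0020828615518518 [-0.0566 -0.9024  0.2504]
p [0.5793 0.0844] -10.825847529348618 [0.0482 0.067  0.0472 0.0688] [0.4577 0.     2.0773 2.7895]
p [0.5802 0.0849] -9.195457597280699 [0.0463 0.0676 0.0465 0.066 ] [1.0262 3.1968 1.9243 0.    ]
q [0.5125 0.0961] -8.936714133482859 [0.0472 0.0685 0.048  0.067 ] [1.4032 3.2262 0.     0.    ]
q [0.5137 0.0962] -8.759220139974962 [0.0481 0.065  0.0476 0.0678] [2.7691 3.3685 3.4358 0.    ]
far [0.6109 0.0773] -8.395399946929388 [0.0444 0.0669 0.0458 0.0697] [1.7329 2.8649 0.     3.2656]
far [0.6114 0.0772] -10.472595795529006 [0.0469 0.066  0.048  0.0677] [2.1288 0.     0.     0.    ]
crad [0.4773 0.1022] -10.50349836191871 [0.048  0.065  0.0469 0.066 ] [0.     0.     1.2668 0.    ]
crad [0.48   0.0998] -8.67281893161457 [0.0544 0.0656 0.0532 0.0707] [4.5787 5.3428 5.7452 0.    ]
```

```bash
python3 -c "
from plant import r
print(r.hand_in())"
```

```text
the job is handed in; nothing more can be done
None
```

I built the full stack (bottom row of three, two cartons bridging the joints) and handed the job in at 32 s on the clock. My last camera measurements put every carton within the limits, but the hand-in returned no verdict.

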